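# Dock a tool battery and set its charger by counted clicks

## Robot

A 7-joint arm with a two-finger parallel gripper is mounted at the origin on the work surface. World frame = base frame: x ahead of the robot, y to its left, z up, the work surface at z = 0. Lengths are in mm, angles in rad, forces in N, time in s.
With the tool pointing down it reaches from about 425 to 925 mm from the base axis. Payload 6.8 kg.
Tool frame: the origin (TCP) lies on the mounting face of the last link; the fingertips stand 173 mm ahead of it and the grasp point (between the pads) lies 155 mm ahead of it (robot.grasp_offset is the distance from the TCP to the grasp point, in mm); z points along the fingers, y is the direction in which the jaws open and shut (so a half turn about z gives the same grasp; the last joint's range is limited). The gripper opens to 85 mm and grips with 20 to 120 N. Pads are 22 mm wide; open, the fingers measure 114 mm over their backs; the gripper's body (76 mm by 85 mm) begins 54 mm behind the grasp point. The pads swing forward as they close: fully open they stand 13 mm farther back than shut.
Start: joints at [1.085, 0.477, 0.022, 1.555, -0.011, 1.109, -0.083], TCP at [248.998, -627.409, 404.708] pointing down, gripper open.
Joint ranges: [-2.96, 2.96], [-0.34, 2.1], [-1.41, 1.46], [0.24, 2.44], [-1.37, 4.51], [0.17, 1.92], [-2.96, 2.96]. Speed limits (rad/s): [2.39, 2.39, 3.14, 3.14, 3.14, 3.14, 3.14].

## Interface

Orientations are given as a unit quaternion [x, y, z, w].
In Python, from station import robot, optics, hand_in, models gives the robot as it stands.
- The arm moves only by the tool move_arm, never from a script. Its argument "commands" is a list of rows, each a list of 4 numbers: the shift along the tool's x, y, z in m, then the turn about the tool's z in rad. In form: [[dx, dy, dz, spin], ...]. A call has 1 to 5 rows; each row is the pose to reach, as a shift and turn from the pose commanded when the call began, along the tool's axes at that moment; what a row does not reach only later rows make up. A row lasts 1/10 s, in which the tool goes at most 50 mm and 8.59 degrees, less where a joint would pass 70% of its speed; a pose out of reach is approached as far as the arm can. A call with a gripper value outside its range is refused whole. "fingers" is the opening in per cent of the stroke, from 0 (shut) to 100 (fully open), set as the call begins (left out, the last holds). The fingers move at their own pace and stop on an object; "grip_force" is the grip in N (left out, the last holds). Time passes only in rows, so rows that repeat a pose let the fingers close. It gives the time, the measured TCP pose, the force and the opening at its end, in the units of the state.
- robot.state(): the state, without advancing time (a new reading comes with each control period).
- optics.read_camera(name): name is "side" or "top"; returns a dict with "frame" (420x560x3 uint8, red, green, blue), "fx", "fy", "cx", "cy" (pixels), "k1" (the pictures are not rectified: a ray, as slopes to the right and down, at radius r is drawn at 1 + k1 r^2 times it, then the intrinsics apply), "pose" (4x4, takes a point from camera to world coordinates). Camera axes: x right, y up, looking along -z (the intrinsics and any distortion apply to the point x, -y, -z); pixel columns grow to the right and rows downward; lengths in mm; the calibration is good to about 2 mm. A picture is of the moment at which its call begins. There is no depth.
- hand_in(): hands the job in, once; it reports no verdict.
Trained networks look in the newest picture that a camera, given by its name, has taken for a name from the list of things; names that differ only in an ending like _2 or _b are one class to them, and where a whole thing is asked for, a point or a joint stands for the part that bears it (a point fixed in the world has none). Each returns a list of dicts, best first, with "confidence" (0 to 1); they miss things now and then, are a little off and sometimes report something else, mostly with a low value. They report only what shows in the picture. A call takes as long as a camera call. They do not tell look-alikes from the thing itself.
- models.regions_of(camera, query): "mask" (420x560 bool, what is visible of it) and "pixel" ([row, column] in pixels, amid what is visible of it).
- models.pinpoint(camera, query): "pixel" ([row, column] in pixels: a listed point, or the origin of a listed thing).
The state is a dict: "t": time; "joints": joint angles; "joint_velocities": joint speeds; "tau": joint torques, N m; "eef_pos": TCP position; "eef_rot": TCP orientation; "force": force on the tool from outside, world axes, zero at the start; "wrist_torque": the same for the moment, N m; "finger_gap": opening from 0.0 (shut) to 1.0 (fully open).
Only numpy, scipy, OpenCV 4.12 (cv2) and the standard library are available. Lean on these libraries where they do the work, as an engineer would, in place of code of your own. Each camera call takes 0.05 s, during which the arm holds its last target. There are 200 camera calls.

## Task

Put the battery pack on charge: slide it along its bay, without lifting it, until it is fully home against the contacts at the bay's far end. Only then turn the charger's selector lever all the way back (anticlockwise seen from above) to its end stop, and from the stop turn it clockwise exactly four clicks and leave it resting there. Do not shove the other loose things on the bench about.

Things in the scene. Friction and masses are not known exactly. Their poses are not given: they have to be found in the camera images.
- charger: Grey battery charger fixed to the bench. Origin on the bench; x runs from the bay's mouth to its end, z up. +y half: housing 45 mm high (x -80..90, y -27..153) with bare-metal top plate and selector. -y half: open-topped bay: floor 6 mm high (x -115..90), side walls 71 mm apart inside, 28 mm high (x -50..90), flared mouth (x -96..-46, 20 mm high), end wall 45 mm high, its face at x 70.
- bay_home (a point): Point on the bay floor, fixed to the charger and with its axes, where the pack's origin lies when the pack is fully home (x 25, y -75, z 6 mm in the charger's frame).
- pack: Loose dark battery pack 90 mm long (x), 64 wide (y), 40 high plus a 12 mm raised grey rail on top; 0.35 to 0.6 kg. Origin at the centre of its underside; x points to the bay's end. It starts on the bay floor, front in the mouth, about 35 to 75 mm short of home, its -x end free to be pushed. Ordinary friction; it stays where it is left.
- selector (a joint): Selector angle (rad): 0 at its anticlockwise end stop, growing clockwise (from above) to 3.665. Eight click positions 0.5236 (30 degrees) apart, the first at the stop, so four clicks is 2.094. A sprung ball holds it in each (some 3 to 6 N sideways on the lever to leave it); pushed past half way it snaps into the next and stays. It starts in one of positions 2 to 7 (the stop being 0).
- selector_axis (a point): Point on the selector's vertical axis at the housing's top plate (x 0, y 68, z 45 mm in the charger's frame, with its axes). Eight dark ticks on the plate, 55 to 71 mm from the axis, mark the positions, the first and last longer; the lever points to them. At 0 the lever points 105 degrees anticlockwise (from above) of the charger's x axis, at 2.094 15 degrees clockwise of x.
- lever_tip (a point): Point on the selector's lever, 40 mm out from the axis, half way up; x points outward along the lever. The lever is a black upright bar 12 mm thick reaching 50 mm from the axis (14 mm behind it), 3 to 33 mm above the top plate, on a hub of 22 mm radius, 18 mm high. It can be pushed from either side with closed fingertips, or pinched.
- small_pack: Bystander: small square battery with a round stem, 55 x 50 x 66 mm high; origin under its centre.
- screwdriver: Bystander: screwdriver lying on the bench; origin below its middle, handle to -x.
- glue: Bystander: white bottle, 40 mm wide, 90 mm high; origin under its centre.
- tape: Bystander: roll of tape lying flat, 90 mm wide, 20 mm high; origin under its centre.
- wrench: Bystander: wrench lying on the bench; origin below its middle.
- offcut: Bystander: plywood strip 110 x 45 x 18 mm; origin under its centre.
Not all that is in view belongs to the job. What is shaped like the pack but blue is not meant.

How it is judged:
By the outcome, as a careful person would: the job done as asked, in the order asked, and still so for the second after the job is handed in, with the robot touching nothing.
It also fails if it takes over 69 s, if anything falls off the work surface, if the arm or the gripper's body presses on something with over 40 N, if the wrist force passes 120 N, or if a joint passes its speed limit or range.

## Working session

There is one attempt and no reset: what is moved stays moved. The work goes in short steps, Python scripts to look and compute and a tool call to move; the robot and the scene stay as the last step left them, time stands still between calls to the robot, and variables do not carry over. Pictures are saved under pics/ and viewed, about 8 in all and at most 12, crops included, and the job is handed in when it is done.

Besides the shell and the picture viewer there is one more tool, called after "Emit:" as name([rows], argument=value, ...), one row to a line, values as JSON. move_arm: Moves the arm, as the interface text tells. Its arguments: {"type":"object","properties":{"commands":{"type":"array","items":{"type":"array","items":{"type":"number"}}},"fingers":{"type":"number"},"grip_force":{"type":"number"}},"required":["commands"]}

```bash
mkdir -p pics; cat > h.py <<'E'
import numpy as np, cv2
from station import robot, optics, hand_in, models
def cam(n,save=None):
    c=optics.read_camera(n)
    if save: cv2.imwrite('pics/'+save,c['frame'][:,:,::-1])
    return c
def ray(c,px):
    r,q=px; xd=(q-c['cx'])/c['fx']; yd=(r-c['cy'])/c['fy']
    x,y=xd,yd
    for _ in range(20):
        s=1+c['k1']*(x*x+y*y); x,y=xd/s,yd/s
    P=np.array(c['pose']); return P[:3,3],P[:3,:3]@np.array([x,-y,-1])
def atz(c,px,z):
    o,d=ray(c,px); return o+d*(z-o[2])/d[2]
def proj(c,p):
    P=np.array(c['pose']); q=P[:3,:3].T@(np.array(p)-P[:3,3]); x,y=q[0]/-q[2],-q[1]/-q[2]
    s=1+c['k1']*(x*x+y*y); return np.array([c['cy']+c['fy']*y*s,c['cx']+c['fx']*x*s])
E
python3 - <<'E'
from h import *
np.set_printoptions(precision=1,suppress=True)
c={n:cam(n,n+'0.png') for n in('top','side')}
for n in c: print(n,c[n]['pose'],c[n]['fx'],c[n]['k1'])
Z={'charger':0,'bay_home':6,'pack':6,'selector_axis':45,'lever_tip':63,'small_pack':0,'glue':0,'tape':0,'wrench':0,'screwdriver':0,'offcut':0}
for q,z in Z.items():
  for n in c:
    for d in models.pinpoint(n,q)[:3]: print(q,n,np.array(d['pixel']),round(d['confidence'],2),atz(c[n],d['pixel'],z))
s=robot.state();print(s['eef_pos'],s['eef_rot'],s['force'])
cv2.imwrite('pics/both0.png',np.hstack([cv2.resize(c[n]['frame'],(560,420)) for n in c])[:,:,::-1])
E
```

```text
top [[  -0.     1.    -0.   548.7]
 [  -1.    -0.     0.   -24. ]
 [   0.     0.     1.  1120.7]
 [   0.     0.     0.     1. ]] 459.9383323522466 -0.11965243215653062
side [[ -0.9   0.2  -0.2 376.5]
 [ -0.3  -0.7   0.6 630.4]
 [ -0.    0.7   0.7 808.7]
 [  0.    0.    0.    1. ]] 433.7630418445166 -0.030831854505838415
charger top [225.9 247.2] 0.7 [582.9  27.7   0. ]
charger side [263.3 282.7] 0.87 [576.8  34.6   0. ]
bay_home top [230.4 276.2] 0.76 [570.8 -42.7   6. ]
bay_home side [236.9 295. ] 0.93 [571.5 -48.1   6. ]
pack top [241.8 274.2] 0.85 [543.3 -37.5   6. ]
pack top [299.8 200.7] 0.65 [405.5 142.4   6. ]
pack side [316.7 344.6] 0.8 [407.5 135.1   6. ]
pack side [173.2 285.3] 0.6 [ 667.1 -270.9    6. ]
selector_axis top [217.6 220.1] 0.87 [601.9  88.9  45. ]
selector_axis top [212.8 169.4] 0.17 [615.  208.5  45. ]
lever_tip top [220.3 234.5] 0.74 [594.3  53.9  63. ]
lever_tip side [251.  273.1] 0.74 [592.1  54.5  63. ]
small_pack side [204.7 316.6] 0.83 [ 550.9 -179.3   -0. ]
glue top [170.  259.5] 0.84 [719.7  -4.1   0. ]
glue side [243.6 230.6] 0.85 [717.5  14.9   0. ]
tape top [176.  301.9] 0.85 [ 703.5 -108.     0. ]
tape side [210.6 256.4] 0.8 [ 696.3 -111.2   -0. ]
wrench top [296.2 396.9] 0.77 [ 404.6 -336.8    0. ]
wrench top [237.2 331.4] 0.53 [ 552.3 -177.4    0. ]
screwdriver top [219.  235.6] 0.71 [600.2  55.8   0. ]
screwdriver top [215.4 171.2] 0.58 [611.3 213.8   0. ]
screwdriver side [325.1 241.1] 0.61 [610.  216.8   0. ]
offcut top [156.5 217.3] 0.64 [754.9  99.4   0. ]
offcut top [227.3 278.1] 0.4 [578.4 -47.6   0. ]
offcut side [269.2 202.1] 0.59 [751.1 107.7   0. ]
[ 249.  -627.4  404.7] [1.  0.2 0.  0. ] [-0.2 -0.5 -0.2]
```

View pics/top0.png

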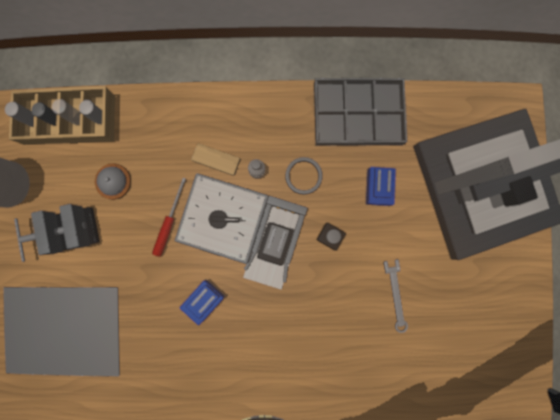

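View pics/side0.png

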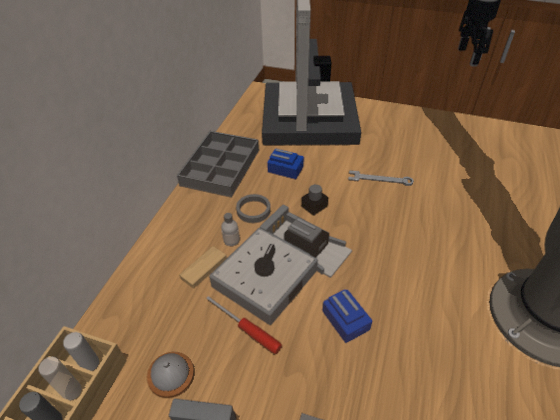

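```bash
cat >> h.py <<'E'
from scipy.optimize import least_squares
def C2W(T,p):
    a=T[2]; R=np.array([[np.cos(a),-np.sin(a),0],[np.sin(a),np.cos(a),0],[0,0,1]])
    return np.asarray(p,float)@R.T+[T[0],T[1],0]
def overlay(c,T,phi,fn,box,k,packx=None):
    r0,r1,c0,c1=box; im=cv2.resize(c['frame'][r0:r1,c0:c1],None,fx=k,fy=k,interpolation=cv2.INTER_CUBIC)[:,:,::-1].copy()
    def ln(ps,col):
        q=[proj(c,p) for p in C2W(T,ps)]
        cv2.polylines(im,[np.array([[(b-c0)*k,(a-r0)*k] for a,b in q]).astype(np.int32)],False,col,1)
    ln([[-80,-27,45],[90,-27,45],[90,153,45],[-80,153,45],[-80,-27,45]],(0,0,255))
    ln([[-50,-39.5,28],[70,-39.5,28]],(0,255,0)); ln([[-50,-110.5,28],[70,-110.5,28],[70,-39.5,45]],(0,255,0))
    ln([[-115,-39,6],[-115,-111,6]],(0,255,0))
    for i in range(8):
        b=np.radians(105-30*i); ln([[55*np.cos(b),68+55*np.sin(b),45],[71*np.cos(b),68+71*np.sin(b),45]],(255,0,255))
    b=np.radians(105)-phi; ln([[0,68,78],[50*np.cos(b),68+50*np.sin(b),78]],(0,255,255))
    if packx is not None: ln([[packx+45*i,-75+32*j,46] for i,j in((-1,-1),(1,-1),(1,1),(-1,1),(-1,-1))],(255,255,0))
    cv2.imwrite('pics/'+fn,im)
E
python3 - <<'E'
from h import *
c={n:cam(n) for n in('top','side')}
loc={'charger':[0,0,0],'bay_home':[25,-75,6],'selector_axis':[0,68,45]}
obs=[]
for n in c:
  for q in loc:
    for d in models.pinpoint(n,q)[:1]:
      if d['confidence']>.5: obs.append((n,q,d['pixel']))
  for d in models.pinpoint(n,'lever_tip')[:1]: print(n,d['confidence'],atz(c[n],d['pixel'],63))
f=lambda T:np.concatenate([proj(c[n],C2W([T[0],T[1],T[2]/100],loc[q]))-p for n,q,p in obs])
s=least_squares(f,[580,30,-30],loss='soft_l1');T=[s.x[0],s.x[1],s.x[2]/100]; print(T,np.degrees(T[2]),s.fun.round(1))
# refine by edges: corners of housing via charger mask
for d in models.regions_of('top','charger')[:1]:
  m=d['mask'].astype(np.uint8); print(d['confidence'],cv2.minAreaRect(cv2.findContours(m,0,2)[0][0]))
overlay(c['top'],T,np.pi,'ov1.png',(165,300,165,325),5,-15)
E
```

```text
top 0.91 [595.68256342  51.76113821  63.        ]
side 0.77 [596.95114332  52.71885875  63.        ]
[np.float64(575.4578000101352), np.float64(32.044990142137785), np.float64(-0.3332026310047958)] -19.09110447922971 [-1.7  0.1 -0.4 -1.5  0.1 -0.1 -1.3  0.7 -0.9  2.2  1.1 -0.2]
0.85 ((238.27886962890625, 230.4748992919922), (119.60829162597656, 88.38497924804688), 16.966148376464844)
```

View pics/ov1.png

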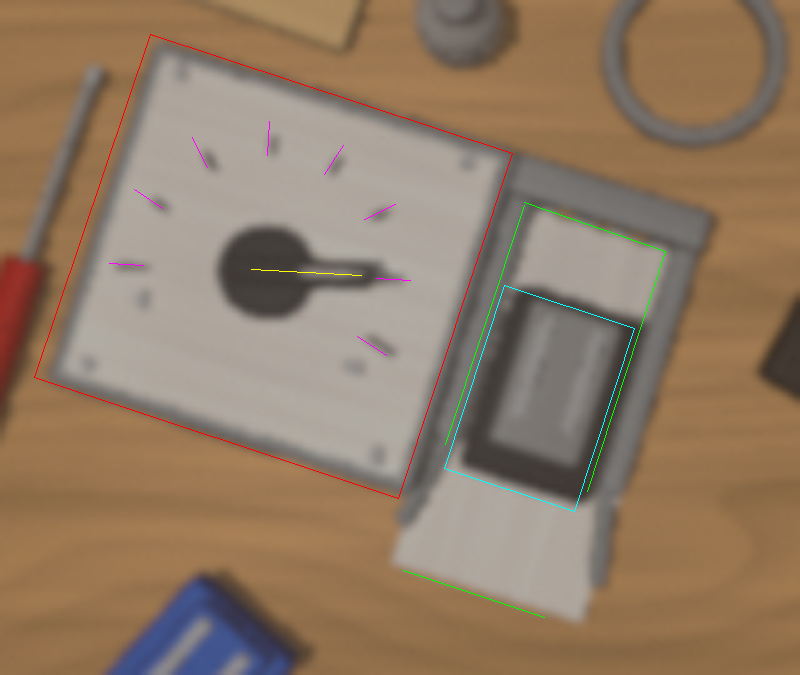

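```bash
cat >> h.py <<'E'
from scipy.spatial.transform import Rotation as Ro
T0=[574,28.5,-0.327]
def go(p,yaw,mod=2*np.pi):
    """row (m, rad) to bring the TIP to world p with tool x at world yaw"""
    s=robot.state(); R=Ro.from_quat(s['eef_rot']).as_matrix(); cur=np.arctan2(R[1,0],R[0,0])
    d=R.T@(np.array(p)+[0,0,173]-s['eef_pos'])/1000
    sp=-(yaw-cur); sp=(sp+mod/2)%mod-mod/2
    print('yaw',round(cur,3),'tip',(np.array(s['eef_pos'])-[0,0,173]).round(1),'row',d.round(4),round(sp,3),'j7',np.round(s['joints'][6],2),'F',np.round(s['force'],1),'t',s['t'])
E
python3 - <<'E'
from h import *
go(C2W(T0,[-110,-75,120]),T0[2])
go(C2W(T0,[-110,-75,120]),T0[2]+np.pi)
print(C2W(T0,[-110,-75,120]), Ro.from_quat(robot.state()['eef_rot']).as_matrix().round(3))
E
```

```text
yaw 0.378 tip [ 249.  -627.4  231.7] row [ 0.4116 -0.5039  0.1117] 0.705 j7 -0.08 F [ 0.1 -0.3  0.6] t 1.75
yaw 0.378 tip [ 249.  -627.4  231.7] row [ 0.4116 -0.5039  0.1117] -2.437 j7 -0.08 F [ 0.1 -0.3  0.6] t 1.75
[445.73861791  -7.19338683 120.        ] [[ 0.93   0.369  0.   ]
 [ 0.369 -0.93  -0.   ]
 [ 0.     0.    -1.   ]]
```

Emit:
move_arm([
  [0.46, -0.47, 0.02, 0.705],
  [0.46, -0.47, 0.02, 0.705],
  [0.46, -0.47, 0.02, 0.705],
  [0.46, -0.47, 0.02, 0.705],
  [0.46, -0.47, 0.02, 0.705],
], fingers=0)

```text
t: 2.25
eef_pos: [345.2, -397.4, 397.4]
eef_rot: [0.986, -0.166, 0.0, 0.0]
force: [1.0, -0.2, 0.4]
finger_gap: 0.141
```

```bash
python3 -c "
from h import *
go(C2W(T0,[-110,-75,120]),T0[2])"
```

```text
yaw -0.333 tip [ 345.2 -397.4  224.4] row [-0.0326 -0.4016  0.1042] -0.006 j7 -1.15 F [ 1.  -0.2  0.4] t 2.25
```

Emit:
move_arm([
  [-0.033, -0.402, 0.104, 0],
  [-0.033, -0.402, 0.104, 0],
  [-0.033, -0.402, 0.104, 0],
  [-0.033, -0.402, 0.104, 0],
  [-0.033, -0.402, 0.104, 0],
])

```text
t: 2.75
eef_pos: [403.8, -162.4, 334.8]
eef_rot: [0.987, -0.163, 0.001, 0.0]
force: [0.7, 0.1, -0.1]
finger_gap: 0.0
```

Emit:
move_arm([
  [-0.01, -0.16, 0.04, 0],
  [-0.01, -0.16, 0.04, 0],
  [-0.01, -0.16, 0.04, 0],
  [-0.01, -0.16, 0.04, 0],
  [-0.01, -0.16, 0.04, 0],
])

```text
t: 3.25
eef_pos: [446.1, -6.7, 294.5]
eef_rot: [0.987, -0.16, -0.0, -0.0]
force: [-0.4, 0.1, 0.0]
finger_gap: -0.001
```

```bash
python3 -c "
from h import *
go(C2W(T0,[-115,-75,20]),T0[2])
c=cam('top')
overlay(c,T0,np.pi,'ov2.png',(165,300,165,325),5,-15)"
```

```text
yaw -0.322 tip [446.1  -6.7 121.5] row [-0.0051  0.0006  0.1015] 0.005 j7 -2.1 F [-0.4  0.1  0. ] t 3.25
```

View pics/ov2.png

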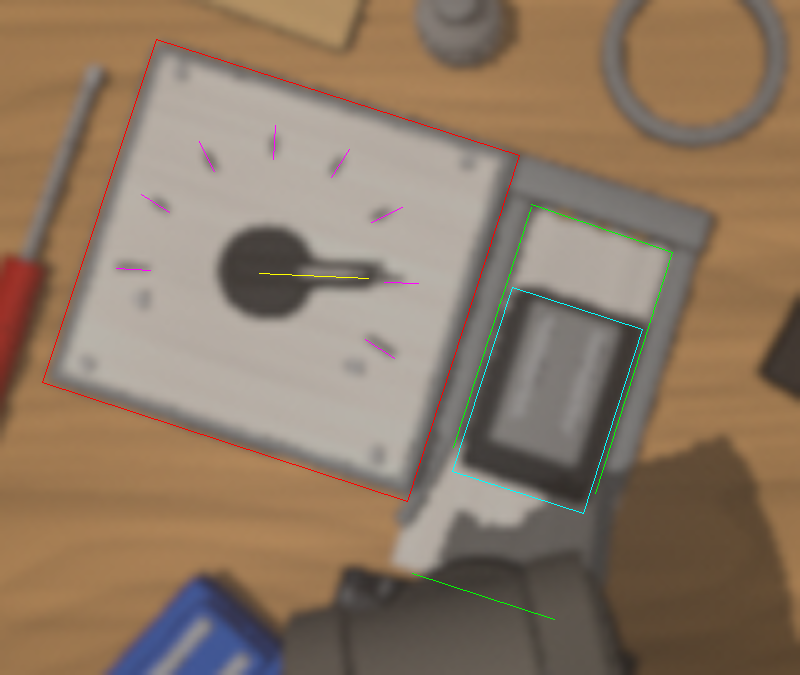

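Emit:
move_arm([
  [0, 0, 0.05, 0],
  [0, 0, 0.1, 0],
  [0, 0, 0.1, 0],
])

```text
t: 3.6
eef_pos: [442.5, -11.3, 189.7]
eef_rot: [0.986, -0.164, -0.006, 0.002]
force: [-0.4, 0.2, 0.2]
finger_gap: 0.001
```

Emit:
move_arm([
  [0.015, 0, 0, 0],
  [0.03, 0, 0, 0],
  [0.038, 0, 0, 0],
  [0.046, 0, 0, 0],
  [0.052, 0, 0, 0],
])

```text
t: 4.1
eef_pos: [494.4, -26.7, 195.9]
eef_rot: [0.987, -0.163, -0.0, 0.0]
force: [-4.3, 0.8, 3.4]
finger_gap: -0.003
```

Emit:
move_arm([
  [0.004, 0, 0, 0],
  [0.008, 0, 0, 0],
  [0.012, 0, 0, 0],
  [0.016, 0, 0, 0],
  [0.016, 0, 0, 0],
])

```text
t: 4.6
eef_pos: [510.7, -31.6, 194.7]
eef_rot: [0.987, -0.163, 0.001, -0.0]
force: [-0.9, -0.2, 0.8]
finger_gap: 0.002
```

Emit:
move_arm([
  [0.002, 0, 0, 0],
  [0.004, 0, 0, 0],
  [0.006, 0, 0, 0],
  [0.006, 0, 0, 0],
])

```text
t: 5.0
eef_pos: [516.1, -33.5, 194.7]
eef_rot: [0.987, -0.163, 0.0, -0.0]
force: [-1.9, 0.7, -0.5]
finger_gap: -0.004
```

Emit:
move_arm([
  [0.001, 0, 0, 0],
  [0.002, 0, 0, 0],
  [0.003, 0, 0, 0],
  [0.003, 0, 0, 0],
])

```text
t: 5.4
eef_pos: [518.7, -34.4, 194.7]
eef_rot: [0.987, -0.163, 0.0, -0.0]
force: [-0.8, 0.8, -0.5]
finger_gap: 0.001
```

Emit:
move_arm([
  [0.001, 0, 0, 0],
  [0.002, 0, 0, 0],
  [0.003, 0, 0, 0],
  [0.003, 0, 0, 0],
])

```text
t: 5.8
eef_pos: [521.6, -35.3, 194.8]
eef_rot: [0.987, -0.163, 0.0, -0.0]
force: [-1.7, 0.1, -1.0]
finger_gap: 0.004
```

Emit:
move_arm([
  [0.001, 0, 0, 0],
  [0.002, 0, 0, 0],
  [0.003, 0, 0, 0],
  [0.003, 0, 0, 0],
])

```text
t: 6.2
eef_pos: [524.2, -36.2, 194.8]
eef_rot: [0.987, -0.163, 0.0, -0.0]
force: [-3.3, 0.7, -0.8]
finger_gap: -0.004
```

Emit:
move_arm([
  [0.001, 0, 0, 0],
  [0.002, 0, 0, 0],
  [0.002, 0, 0, 0],
])

```text
t: 6.5
eef_pos: [524.9, -36.2, 194.6]
eef_rot: [0.987, -0.163, -0.002, 0.0]
force: [-7.5, 2.4, 5.8]
finger_gap: 0.002
```

```bash
python3 -c "
from h import *
go(C2W(T0,[-33,-75,20]),T0[2])
c=cam('top');overlay(c,T0,np.pi,'ov3.png',(165,300,165,325),5,25)
c=cam('side');overlay(c,T0,np.pi,'ov3s.png',(190,320,200,360),5,25)"
```

```text
yaw -0.327 tip [524.9 -36.2  21.6] row [-0.0073 -0.0021  0.0017] 0.0 j7 -2.09 F [-7.5  2.4  5.8] t 6.5
```

View pics/ov3s.png

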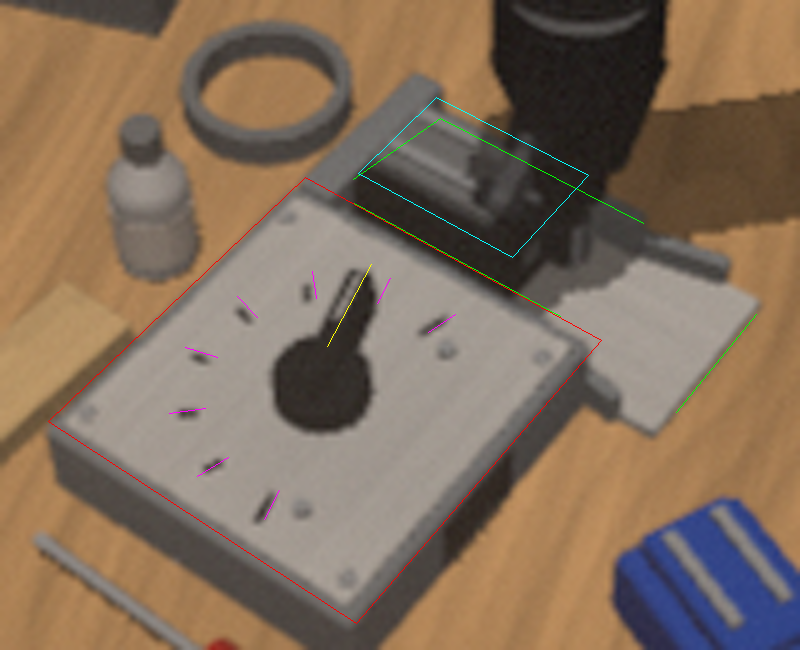

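Emit:
move_arm([
  [0.001, 0, 0, 0],
  [0.002, 0, 0, 0],
  [0.002, 0, 0, 0],
])

```text
t: 6.9
eef_pos: [525.5, -36.3, 194.3]
eef_rot: [0.987, -0.162, -0.003, 0.0]
force: [-12.3, 4.8, 8.1]
finger_gap: -0.0
```

Emit:
move_arm([
  [0.001, 0, 0, 0],
  [0.002, 0, 0, 0],
  [0.002, 0, 0, 0],
])

```text
t: 7.2
eef_pos: [526.1, -36.4, 194.0]
eef_rot: [0.987, -0.162, -0.005, 0.0]
force: [-17.3, 6.4, 12.2]
finger_gap: -0.0
```

Emit:
move_arm([
  [0.001, 0, 0, 0],
  [0.002, 0, 0, 0],
  [0.002, 0, 0, 0],
])

```text
t: 7.5
eef_pos: [526.7, -36.5, 193.7]
eef_rot: [0.987, -0.162, -0.007, 0.001]
force: [-21.0, 7.1, 15.4]
finger_gap: 0.0
```

Emit:
move_arm([
  [-0.02, 0, -0.002, 0],
  [-0.05, 0, -0.01, 0],
  [-0.07, 0, -0.06, 0],
  [-0.09, 0, -0.11, 0],
  [-0.09, 0, -0.12, 0],
])

```text
t: 8.0
eef_pos: [446.5, -9.2, 318.7]
eef_rot: [0.987, -0.163, 0.003, -0.001]
force: [1.3, 0.1, -0.6]
finger_gap: 0.003
```

```bash
python3 -c "
from h import *
c=cam('top');overlay(c,T0,np.pi,'ov4.png',(165,300,165,325),5,25)
a=np.radians(105-180); print(C2W(T0,[40*np.cos(a),68+40*np.sin(a),63]))
go(C2W(T0,[0,68,110]),T0[2])"
```

```text
[593.23565738  52.98168683  63.        ]
yaw -0.327 tip [447.5  -9.3 147. ] row [ 0.1074 -0.1443  0.0384] 0.0 j7 -2.09 F [ 1.  -0.5  1.6] t 8.05
```

View pics/ov4.png

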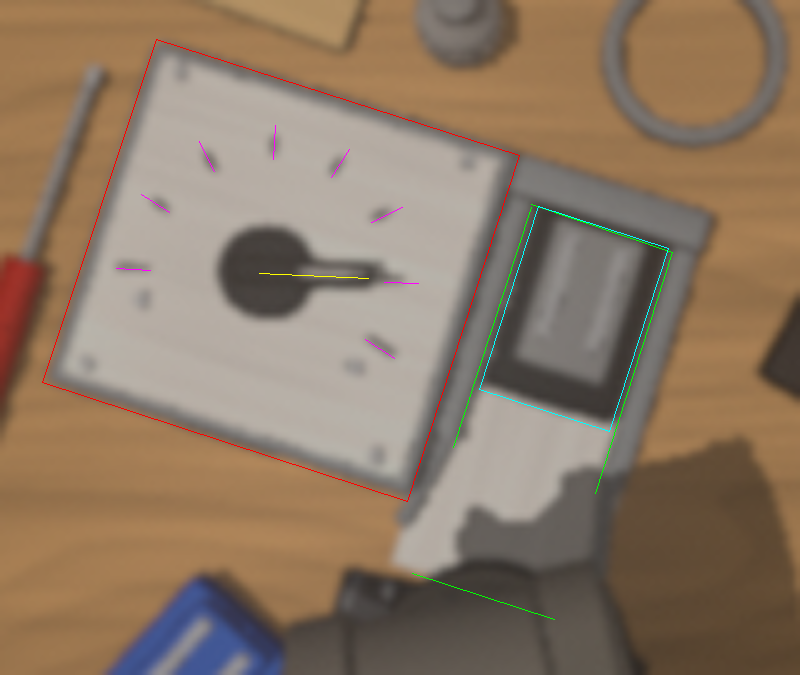

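```bash
python3 -c "
from h import *
a=T0[2]+np.radians(105-180)
go([594.5,52.8,110],a+np.pi)"
```

```text
yaw -0.327 tip [447.5  -9.3 147. ] row [ 0.119  -0.1059  0.0384] -1.832 j7 -2.09 F [ 1.  -0.5  1.6] t 8.05
```

Emit:
move_arm([
  [0.03, -0.026, 0, -0.14],
  [0.06, -0.053, 0, -0.29],
  [0.09, -0.08, 0, -0.43],
  [0.119, -0.106, 0.02, -0.58],
  [0.119, -0.106, 0.038, -0.72],
], fingers=55, grip_force=30)

```text
t: 8.55
eef_pos: [598.0, 54.8, 276.9]
eef_rot: [0.98, 0.199, 0.004, -0.001]
force: [-1.3, -0.3, -0.6]
finger_gap: 0.554
```

Emit:
move_arm([
  [0, 0, 0, -1.11],
  [0, 0, 0, -1.11],
  [0, 0, 0, -1.11],
  [0, 0, 0, -1.11],
  [0, 0, 0, -1.11],
])

```text
t: 9.05
eef_pos: [594.1, 51.9, 276.6]
eef_rot: [0.84, 0.543, 0.001, 0.0]
force: [-0.3, 0.1, 0.1]
finger_gap: 0.55
```

```bash
python3 -c "
from h import *
a=T0[2]+np.radians(105-180)
go([594.5,52.8,52],a+np.pi)"
```

```text
yaw 1.148 tip [594.1  51.9 103.6] row [ 0.0009 -0.      0.0516] -0.357 j7 -0.91 F [-0.3  0.1  0.1] t 9.05
```

Emit:
move_arm([
  [0, 0, 0, -0.15],
  [0, 0, 0.005, -0.3],
  [0, 0, 0.01, -0.357],
  [0, 0, 0.02, -0.357],
  [0, 0, 0.02, -0.357],
])

```text
t: 9.55
eef_pos: [593.1, 51.8, 255.2]
eef_rot: [0.733, 0.681, -0.001, -0.001]
force: [0.1, -0.1, -0.4]
finger_gap: 0.545
```

```bash
python3 -c "
from h import *
a=T0[2]+np.radians(105-180)
go([594.5,52.8,52],a+np.pi)
a=cam('side')['frame'][150:330,180:380]; b=cam('top')['frame'][150:330,150:350]
cv2.imwrite('pics/g1.png',cv2.resize(np.hstack([a,b]),None,fx=2,fy=2,interpolation=2)[:,:,::-1])"
```

```text
yaw 1.497 tip [593.1  51.8  82.2] row [0.0011 0.0014 0.0301] -0.008 j7 -0.63 F [ 0.1 -0.1 -0.4] t 9.55
```

View pics/g1.png

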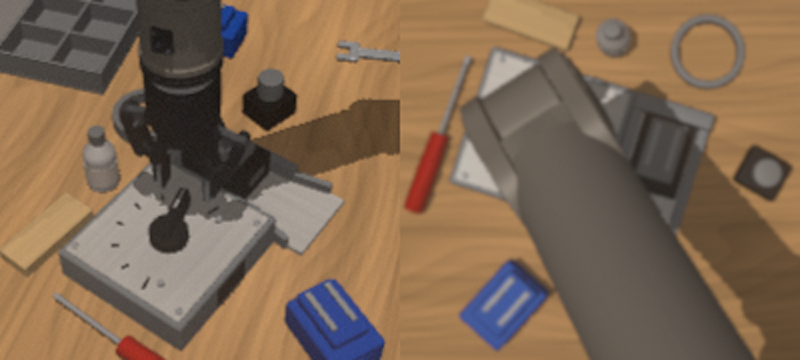

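Emit:
move_arm([
  [0.001, 0.001, 0.015, 0],
  [0.001, 0.001, 0.029, 0],
  [0.001, 0.001, 0.029, 0],
])

```text
t: 9.95
eef_pos: [593.3, 53.0, 225.1]
eef_rot: [0.732, 0.682, -0.002, -0.001]
force: [0.4, 0.4, -0.7]
finger_gap: 0.554
```

Emit:
move_arm([
  [0, 0, 0, 0],
  [0, 0, 0, 0],
  [0, 0, 0, 0],
  [0, 0, 0, 0],
  [0, 0, 0, 0],
], fingers=0)

```text
t: 10.45
eef_pos: [596.2, 53.0, 228.5]
eef_rot: [0.732, 0.681, 0.002, 0.001]
force: [7.4, 0.3, -7.7]
finger_gap: 0.131
```

Emit:
move_arm([
  [0, 0.002, -0.002, 0],
  [0, 0.0035, -0.002, 0],
  [0, 0.0035, -0.002, 0],
])

```text
t: 10.75
eef_pos: [597.5, 53.1, 228.8]
eef_rot: [0.732, 0.682, -0.0, -0.001]
force: [2.9, 2.8, -16.3]
finger_gap: 0.132
```

Emit:
move_arm([
  [0.0002, 0.0042, 0, -0.105],
  [0.0009, 0.0083, 0, -0.209],
  [0.002, 0.0124, 0, -0.314],
  [0.0035, 0.0163, 0, -0.419],
  [0.0054, 0.02, 0, -0.524],
])

```text
t: 11.25
eef_pos: [618.2, 57.0, 228.9]
eef_rot: [0.529, 0.849, 0.0, -0.0]
force: [5.1, 3.7, -16.0]
finger_gap: 0.138
```

Emit:
move_arm([
  [0.0002, 0.0042, 0.002, -0.105],
  [0.0009, 0.0083, 0.004, -0.209],
  [0.002, 0.0124, 0.004, -0.314],
  [0.0035, 0.0163, 0.004, -0.419],
  [0.0054, 0.02, 0.004, -0.524],
])

```text
t: 11.75
eef_pos: [634.6, 71.2, 228.2]
eef_rot: [0.291, 0.957, 0.001, 0.001]
force: [-0.7, 0.9, 5.8]
finger_gap: 0.134
```

Emit:
move_arm([
  [0.0002, 0.0042, 0, -0.105],
  [0.0009, 0.0083, 0, -0.209],
  [0.002, 0.0124, 0, -0.314],
  [0.0035, 0.0163, 0, -0.419],
  [0.0054, 0.02, 0, -0.524],
])

```text
t: 12.25
eef_pos: [641.4, 91.3, 228.3]
eef_rot: [0.033, 0.999, 0.001, 0.002]
force: [-0.3, 1.9, 4.3]
finger_gap: 0.132
```

```bash
python3 -c "
from h import *
s=robot.state();go(C2W(T0,[0,68,52]),T0[2]);print(np.round(s['joints'],2), C2W(T0,[0,68,52]))"
```

```text
yaw 3.076 tip [641.4  91.3  55.3] row [ 0.0456 -0.0015  0.0031] -2.881 j7 0.69 F [-0.3  1.9  4.3] t 12.25
[ 0.37  0.82 -0.9   1.71  0.75  0.99  0.69] [595.84183443  92.89669455  52.        ]
```

Emit:
move_arm([
  [0.0002, 0.0042, 0, -0.105],
  [0.0009, 0.0083, 0, -0.209],
  [0.002, 0.0124, 0, -0.314],
  [0.0035, 0.0163, 0, -0.419],
  [0.0054, 0.02, 0, -0.524],
])

```text
t: 12.75
eef_pos: [637.2, 112.3, 228.4]
eef_rot: [-0.227, 0.974, 0.001, 0.002]
force: [-0.4, 4.3, 4.1]
finger_gap: 0.135
```

Emit:
move_arm([
  [0.0002, 0.0042, 0, -0.105],
  [0.0009, 0.0083, 0, -0.209],
  [0.002, 0.0124, 0, -0.314],
  [0.0035, 0.0163, 0, -0.419],
  [0.0054, 0.02, 0, -0.524],
])

```text
t: 13.25
eef_pos: [623.2, 128.4, 228.4]
eef_rot: [-0.472, 0.882, 0.001, 0.002]
force: [-1.6, 6.0, 3.3]
finger_gap: 0.131
```

Emit:
move_arm([
  [0.0002, 0.0042, 0, -0.105],
  [0.0009, 0.0083, 0, -0.209],
  [0.002, 0.0124, 0, -0.314],
  [0.0035, 0.0163, 0, -0.419],
  [0.0054, 0.02, 0, -0.524],
])

```text
t: 13.75
eef_pos: [602.9, 135.4, 228.4]
eef_rot: [-0.684, 0.729, 0.001, 0.002]
force: [-3.8, 6.1, 5.0]
finger_gap: 0.134
```

```bash
python3 -c "
from h import *
s=robot.state();go([600.5,92,52],T0[2]+np.radians(285));print(np.round(s['joints'],2),s['wrist_torque'])"
```

```text
yaw -1.634 tip [602.9 135.4  55.4] row [ 0.0435 -0.0003  0.0031] 0.002 j7 2.02 F [-3.8  6.1  5. ] t 13.75
[ 0.46  0.95 -1.19  1.77  0.98  1.14  2.02] [ 1.31224037  0.88862041 -0.14598481]
```

Emit:
move_arm([
  [0.0001, 0.002, 0, -0.05],
  [0.0002, 0.004, 0, -0.1],
  [0.0004, 0.0056, 0, -0.14],
  [0.0004, 0.0056, 0, -0.14],
])

```text
t: 14.15
eef_pos: [600.7, 134.5, 228.8]
eef_rot: [0.731, -0.683, 0.001, -0.006]
force: [7.4, 8.3, -0.7]
finger_gap: 0.133
```

```bash
python3 -c "
from h import *
s=robot.state();go([600.5,92,52],T0[2]+np.radians(285));print(np.round(s['joints'],2),s['wrist_torque'])
c=cam('side');cv2.imwrite('pics/g2.png',cv2.resize(c['frame'][190:320,200:360],None,fx=4,fy=4,interpolation=2)[:,:,::-1])"
```

```text
yaw -1.503 tip [600.7 134.5  55.8] row [0.0424 0.0031 0.0035] 0.133 j7 2.14 F [ 7.4  8.3 -0.7] t 14.15
[ 0.47  0.96 -1.21  1.78  1.    1.14  2.14] [ 1.85384093 -1.75034744 -1.46655538]
```

View pics/g2.png

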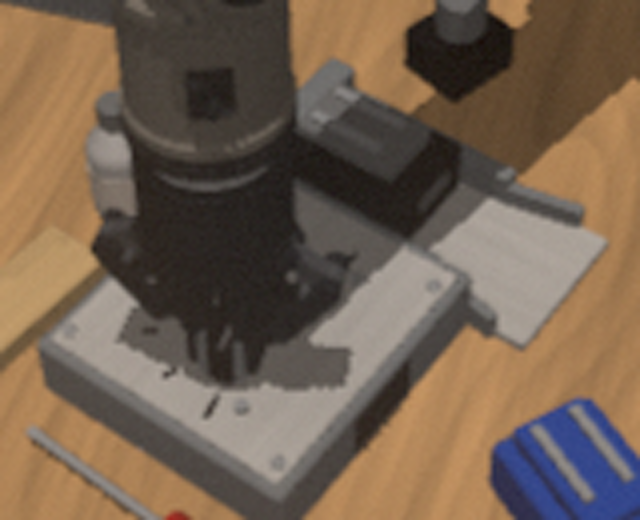

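Emit:
move_arm([
  [0.0002, -0.003, 0, 0.07],
  [0.0004, -0.0056, 0, 0.14],
])

```text
t: 14.4
eef_pos: [603.1, 135.0, 228.3]
eef_rot: [-0.682, 0.732, 0.001, 0.002]
force: [-8.0, 1.4, 8.0]
finger_gap: 0.135
```

Emit:
move_arm([
  [0.0002, -0.0042, 0, 0.105],
  [0.0009, -0.0083, 0, 0.209],
  [0.002, -0.0124, 0, 0.314],
  [0.0035, -0.0163, 0, 0.419],
  [0.0054, -0.02, 0, 0.524],
])

```text
t: 14.9
eef_pos: [623.1, 128.1, 228.4]
eef_rot: [-0.468, 0.884, 0.001, 0.002]
force: [-7.1, 6.7, 7.1]
finger_gap: 0.133
```

Emit:
move_arm([
  [0.0002, -0.0042, 0, 0.105],
  [0.0009, -0.0083, 0, 0.209],
  [0.002, -0.0124, 0, 0.314],
  [0.0035, -0.0163, 0, 0.419],
  [0.0054, -0.02, 0, 0.524],
])

```text
t: 15.4
eef_pos: [636.9, 112.1, 228.4]
eef_rot: [-0.223, 0.975, 0.001, 0.002]
force: [-5.8, 7.2, 7.1]
finger_gap: 0.131
```

Emit:
move_arm([
  [0.0002, -0.0042, 0, 0.105],
  [0.0009, -0.0083, 0, 0.209],
  [0.002, -0.0124, 0, 0.314],
  [0.0035, -0.0163, 0, 0.419],
  [0.0054, -0.02, 0, 0.524],
])

```text
t: 15.9
eef_pos: [641.0, 91.3, 228.4]
eef_rot: [0.037, 0.999, 0.001, 0.002]
force: [-3.5, 6.9, 7.5]
finger_gap: 0.132
```

Emit:
move_arm([
  [0.0002, -0.0042, 0, 0.105],
  [0.0009, -0.0083, 0, 0.209],
  [0.002, -0.0124, 0, 0.314],
  [0.0035, -0.0163, 0, 0.419],
  [0.0054, -0.02, 0, 0.524],
])

```text
t: 16.4
eef_pos: [634.1, 71.3, 228.3]
eef_rot: [0.295, 0.956, 0.001, 0.001]
force: [-0.7, 5.9, 7.0]
finger_gap: 0.134
```

```bash
python3 -c "
from h import *
a=T0[2]+np.radians(-15)
go([600.5+40*np.cos(a),92+40*np.sin(a),55],a+np.pi)"
```

```text
yaw 2.544 tip [634.1  71.3  55.3] row [-0.0006 -0.0015  0.0003] -0.009 j7 0.24 F [-0.7  5.9  7. ] t 16.4
```

Emit:
move_arm([
  [0, 0, 0, 0],
  [0, 0, 0, 0],
  [0, 0, 0, 0],
  [0, 0, 0, 0],
  [0, 0, 0, 0],
], fingers=55)

```text
t: 16.9
eef_pos: [633.6, 70.3, 225.6]
eef_rot: [0.292, 0.956, -0.0, -0.0]
force: [0.2, -0.2, -0.5]
finger_gap: 0.549
```

Emit:
move_arm([
  [0, 0, -0.03, 0],
  [0, 0, -0.07, 0],
  [0, 0, -0.11, 0],
  [0, 0, -0.14, 0],
  [0, 0, -0.14, 0],
])

```text
t: 17.4
eef_pos: [634.7, 71.5, 370.7]
eef_rot: [0.292, 0.956, 0.002, 0.003]
force: [1.2, -0.3, -0.1]
finger_gap: 0.549
```

```bash
python3 -c "
from h import *
go([480,-300,200],0)"
```

```text
yaw 2.548 tip [634.7  71.5 197.7] row [-0.0795 -0.3944 -0.004 ] 2.548 j7 0.36 F [ 1.2 -0.3 -0.1] t 17.4
```

Emit:
move_arm([
  [-0.08, -0.39, -0.02, 0],
  [-0.08, -0.39, -0.02, 0],
  [-0.08, -0.39, -0.02, 0],
  [-0.08, -0.39, -0.02, 0],
  [-0.08, -0.39, -0.02, 0],
])

```text
t: 17.9
eef_pos: [537.0, -162.2, 377.6]
eef_rot: [0.292, 0.956, -0.0, -0.0]
force: [1.2, -0.0, 0.6]
finger_gap: 0.549
```

```bash
python3 -c "
from h import *
T1=[577,27.5,T0[2]]
c=cam('top');overlay(c,T0,2.094,'f.png',(165,300,165,325),5,25)
d=cam('side');overlay(d,T0,2.094,'fs.png',(190,320,200,360),5,25)
a=cv2.imread('pics/f.png');b=cv2.imread('pics/fs.png');cv2.imwrite('pics/fin.png',cv2.resize(np.hstack([a[:650],b]),(800,325),interpolation=cv2.INTER_AREA))
for n in('side','top'): print([(x['confidence'],atz({'top':c,'side':d}[n],x['pixel'],63)) for x in models.pinpoint(n,'lever_tip')])
print(robot.state()['t'],robot.state()['force'])"
```

```text
[(0.88, array([630.72606108,  78.89422724,  63.        ])), (0.55, array([591.63479651, 244.1033469 ,  63.        ])), (0.3, array([677.78481554, -51.77733725,  63.        ]))]
[(0.39, array([570.94604486,  28.57326482,  63.        ]))]
18.1 [0.66523369 0.58114007 0.03040705]
```

View pics/fin.png

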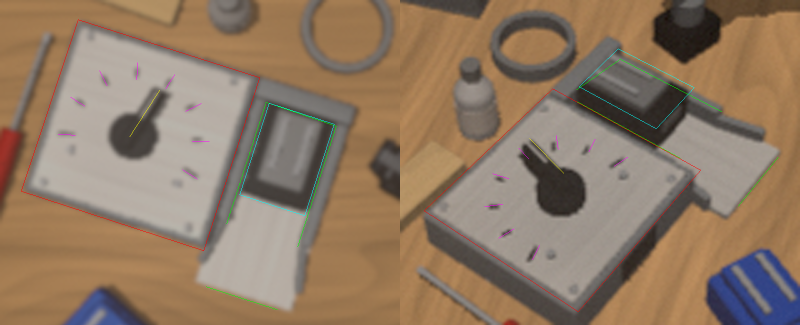

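```bash
python3 -c "
from station import hand_in
print(hand_in())"
```

```text
the job is handed in; nothing more can be done
None
```

The job is done and handed in at about 18 s of the 69 s allowed. No verdict is reported.

- **Pack:** I slid it along the bay with closed fingertips. It went solid against the end, with about 22 N horizontally and 15 N vertically on the fingers. The final top view shows no gap at the end wall.
- **Selector:** I pinched the lever and turned it 180° anticlockwise, from position 6 to the end stop. Pushing about 8° further met firm resistance. I then turned it 120° clockwise and let go. Both cameras show it resting on the fifth tick, which is four clicks from the stop.
- **Other objects:** The bystanders near the charger look unmoved in the last pictures. I did not compare the others.

**Disagreements:**
- The charger position I worked from was about 3–5 mm off the axis that the lever's arc traced. The drawn outlines were off by about that much, but not enough to confuse one click with the next.
- In the last check the top-view network misplaced the lever tip, at 0.39 confidence. The side-view one, at 0.88, put the tip within about 8 mm of where the gripper let go of the lever.

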